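# Kit the service tray for one injector

### The arm

A 6-joint arm with a two-finger parallel gripper is mounted at the origin on a cart in front of the work surface, level with it; the furniture and walls round the work are solid. World frame = base frame: x ahead of the robot, y to its left, z up, the work surface at z = 0. Lengths are in mm, angles in rad, forces in N, time in s.
With the tool pointing down it reaches from about 425 to 925 mm from the base axis. Payload 12.5 kg.
Tool frame: the origin (TCP) lies at the very end of the fingers, on their centre line; the grasp point (between the pads) lies 19 mm behind it (env.tcp_to_grasp is the distance from the TCP to the grasp point, in mm); z points along the fingers, y is the line along which they close (so a half turn about z gives the same grasp; the last joint's range is limited). The gripper opens to 85 mm and grips with 20 to 120 N. Pads are 22 mm wide; open, the fingers measure 114 mm over their backs; the gripper's body (76 mm by 85 mm) begins 54 mm behind the grasp point. The pads swing forward as they close: fully open they stand 13 mm farther back than shut.
Start: joints at [-1.34, 0.491, 1.559, -0, 1.092, -0.106], TCP at [206.566, -589.894, 231.327] pointing down, gripper open.
Joint ranges: [-3.1, 3.1], [-0.84, 2.19], [0.05, 2.79], [-1.13, 4.28], [0.06, 2.93], [-2.69, 2.69]. Speed limits (rad/s): [2.22, 2.22, 2.79, 3.14, 3.14, 3.14].

### API

Orientations are given as a rotation vector (axis times angle).
In Python, from workcell import env, eyes, workorder gives the robot as it stands. The module is installed in compiled form; this text tells all that it offers.
- The arm moves only by the tool send_rows, never from a script. Its argument "series" is a list that holds one entry, the list of rows, each a list of 7 numbers: the closure, from 0 (fully open) to 1 (shut), then the shift along the tool's x, y, z in m, then the turn, a rotation vector about the tool's x, y, z in rad. A call has 1 to 10 rows; each row is the pose to reach, as a shift and turn from the pose commanded when the call began, along the tool's axes at that moment; what a row does not reach only later rows make up. A row lasts 1/12 s, in which the tool goes at most 41.7 mm and 7.16 degrees, less where a joint would pass 70% of its speed; a pose out of reach is approached as far as the arm can. A call with a gripper value outside its range is refused whole. The fingers move at their own pace and stop on an object; "grip_force" is the grip in N (left out, the last holds). Time passes only in rows, so rows that repeat a pose let the fingers close. It gives the time, the measured TCP pose, the force, the opening and the grip force at its end, in the units of the state.
- env.get_obs(): the state, without advancing time (a new reading comes with each control period).
- eyes.grab_frame(name): name is "side" or "top"; returns the picture (384x512x3 uint8, red, green, blue); there is no depth.
- eyes.camera_params(name): a dict with "intrinsics" (3x3 intrinsics, pixels), "distortion" ([k1, k2, p1, p2, k3] as OpenCV has them; the pictures are not rectified), "eye" and "orientation" of the camera in the world. Camera axes: x right, y up, looking along -z (the intrinsics and any distortion apply to the point x, -y, -z); pixel columns grow to the right and rows downward; lengths in mm; the calibration is good to about 2 mm. A picture is of the moment at which its call begins. camera_params takes no time and is no camera call.
- workorder.hand_in(): hands the job in; it is judged then, once.
The state is a dict: "time_s": time; "joints": joint angles; "qvel": joint speeds; "tau": joint torques, N m; "ee_pos": TCP position; "orientation": TCP orientation; "contact_force": force on the tool from outside, world axes, zero at the start; "ft_torque": the same for the moment, N m; "opening": finger opening in mm; "gripper_force": force on a finger pad.
Only numpy, scipy, OpenCV 4.12 (cv2) and the standard library are available. Lean on these libraries where they do the work, as an engineer would, in place of code of your own. Each camera call takes 0.05 s, during which the arm holds its last target. There are 200 camera calls.

### The job

Make up the service tray for the injector overhaul: lay the injector from the bare bench fully home in the black cradle with its nozzle tip in the narrow fork, stand the shorter nozzle nut in the round well, lay the test plug flat in the shallow notched pocket and stand the small carton upright in the deep rectangular pocket. Put the parts down, do not drop the injector, and leave the longer nut and the brass hose fitting standing where they are.

Things in the scene. Friction and masses are not known exactly. Their poses are not given: they have to be found in the camera images.
- injector: Diesel injector lying on its flats, 159 x 45 x 42 mm. Origin mid-length, on the underside; y along it: +y black connector end, -y thin nozzle tip. Its axis lies at x = -8, 13 mm up. Grasp the round body, 22 mm wide, across x at x = -8, y = 8 mm; hexagons 30 mm wide at y = -24..-12 and 30..46; a stub stands up at y = 1..13; a socket juts to x = 22 at y = 58..78.
- short_nut: Shorter of the two nozzle nuts (plain stepped steel sleeves): 18 x 20 mm hexagon foot, 30 mm high, bright metal, standing on its wide end. Origin at the centre of its underside.
- plug: Small black two-pin test plug lying flat: body 22 mm wide (x), y = -28..10 mm, 16 mm high; the thin pins reach on to y = 27 mm. Origin half-way along the whole 55 mm length, on its underside. Grasp across x at about y = -6 mm.
- carton: Small white and blue carton, 39 (x) x 53 (y) x 85 mm high, standing upright. Origin at the centre of its underside. It is the tallest thing of the job: once in the tray it leaves little room for a gripper beside it.
- cradle: Black injector cradle along the tray's far edge, fixed, underside 2 mm above the bench. Flat rests 20 mm above the origin at y = 20..56 and -33..-3 mm; steel pins 46 mm apart, 33 high, at y = 38; a steel fork 22 mm wide, 41 high, at y = -66; both centred on x = -8. A seated injector's origin is 20 mm above the cradle's origin, axes alike (nozzle tip to -y).
- nut_well: One of three grey 76 x 62 mm inserts side by side along the near edge of the aluminium tray (their order changes), fixed; origin under its centre, 2 mm above the bench. It carries a round well, 36 mm inside, 43 mm outside; floor 4 mm, rim 14 mm above the origin.
- plug_pocket: One of three grey 76 x 62 mm inserts side by side along the near edge of the aluminium tray (their order changes), fixed; origin under its centre, 2 mm above the bench. It carries a shallow pocket, 70 (x) x 39 (y) mm inside; floor 4, rim 11 mm above the origin; the long sides are open over the middle 40 mm for fingers. The plug lies along x, either way round.
- carton_pocket: One of three grey 76 x 62 mm inserts side by side along the near edge of the aluminium tray (their order changes), fixed; origin under its centre, 2 mm above the bench. It carries a deep pocket closed all round, 69 (x) x 55 (y) mm inside; floor 4, rim 20 mm above the origin. The carton stands with its 53 mm side along x, either way round.
- long_nut: Longer of the two nozzle nuts: 21 x 23 mm hexagon foot, 36 mm high, dark metal, standing on its wide end. It stays out of the tray. Origin at the centre of its underside.
- hose_fitting: Brass hose fitting with a ribbed spigot: 19 x 22 mm hexagon foot, 38 mm high, standing much like a nozzle nut. It stays out of the tray. Origin at the centre of its underside.

How it is judged:
By the outcome, as a careful person would: the job done as asked, in the order asked, and still so for the second after the job is handed in, with the robot touching nothing.
It also fails if it takes over 99 s, if anything falls off the work surface, if the arm or the gripper's body presses on something with over 40 N, if the wrist force passes 120 N, or if a joint passes its speed limit or range.

## Working session

There is one attempt and no reset: what is moved stays moved. The work goes in short steps, Python scripts to look and compute and a tool call to move; the robot and the scene stay as the last step left them, time stands still between calls to the robot, and variables do not carry over. Pictures are saved under pics/ and viewed, at most 14 in all, crops included, and the job is handed in when it is done.

Besides the shell and the picture viewer there is one more tool, called after "Emit:" in YAML: its name, and indented under it one key for each argument. send_rows: Moves the arm, as the interface text tells. Its arguments: {"type":"object","properties":{"series":{"type":"array","items":{"type":"array","items":{"type":"array","items":{"type":"number"}}}},"grip_force":{"type":"number"}},"required":["series"]}

```bash
ls; mkdir -p pics
python3 - <<'E'
from workcell import env, eyes, workorder
import cv2, numpy as np
np.set_printoptions(precision=4,suppress=True)
for n in("top","side"):
    im=eyes.grab_frame(n); cv2.imwrite(f"pics/{n}0.png",im[:,:,::-1])
    cv2.imwrite(f"pics/{n}0_big.png",cv2.resize(im[:,:,::-1],(800,600),interpolation=cv2.INTER_CUBIC))
    print(n,eyes.camera_params(n))
print(env.get_obs(), env.tcp_to_grasp)
E
```

```text
pics
top {'intrinsics': array([[402.3772,   0.    , 262.5512],
       [  0.    , 402.3772, 196.1138],
       [  0.    ,   0.    ,   1.    ]]), 'distortion': array([-0.0243,  0.    ,  0.    ,  0.    ,  0.    ]), 'eye': array([ 400.0152,   10.8655, 1007.1613]), 'orientation': array([ 0.0933, -0.1384, -1.564 ])}
side {'intrinsics': array([[472.9454,   0.    , 251.665 ],
       [  0.    , 472.9454, 190.6961],
       [  0.    ,   0.    ,   1.    ]]), 'distortion': array([-0.2009,  0.    ,  0.    ,  0.    ,  0.    ]), 'eye': array([1394.3734,  -44.977 ,  812.6691]), 'orientation': array([0.6667, 0.6247, 1.4145])}
{'time_s': 0.1, 'joints': array([-1.3397,  0.4915,  1.5594,  0.    ,  1.0917, -0.1056]), 'qvel': array([-0.0004, -0.0005, -0.002 ,  0.0006, -0.0012,  0.0012]), 'tau': array([  0.0027, -61.9448, -26.2023,  -0.0001,   0.0029,   0.    ]), 'ee_pos': array([ 206.4871, -589.6851,  230.7536]), 'orientation': array([-3.0961, -0.5263,  0.0001]), 'contact_force': array([ 0.1167,  0.2414, -0.0693]), 'ft_torque': array([0.0235, 0.0129, 0.0089]), 'gripper_force': 0.0, 'opening': 85.64801094092351} 18.700000000000003
```

View pics/top0_big.png

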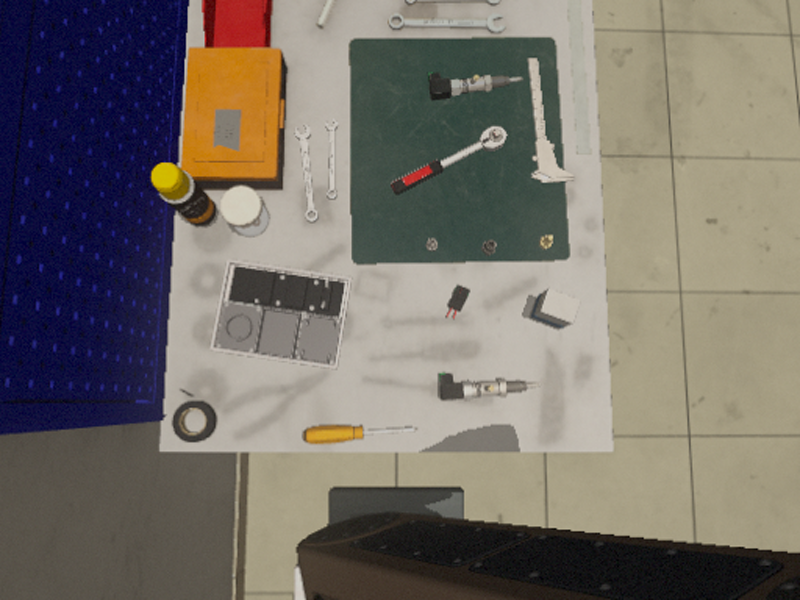

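View pics/side0_big.png

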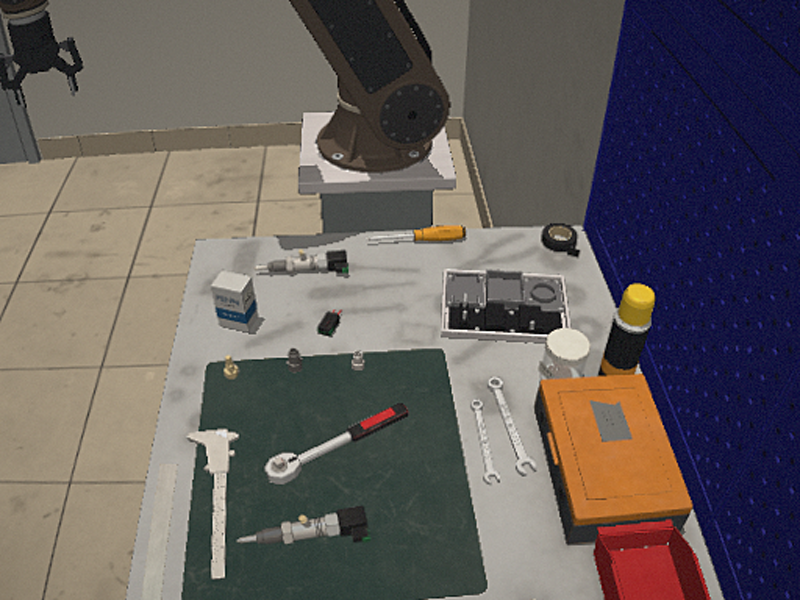

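The top view (800×600 scale) shows the bench injector at (490,387), its connector on the left. The injector at (475,84) on the mat is a decoy. The plug is at (458,300), the carton at (552,308), and the nuts are at (432,243) bright, (489,246) dark and (546,241) brass. The tray is at (280,314) with the round well on its left insert. I'll zoom in to tell the other two inserts apart.

Run:
```python
import cv2, numpy as np
t=cv2.imread("pics/top0.png"); s=cv2.imread("pics/side0.png")
f=lambda im,x0,y0,w,h,W,H: cv2.resize(im[y0:y0+h,x0:x0+w],(W,H),interpolation=cv2.INTER_CUBIC)
a=np.hstack([f(t,130,160,100,80,400,300),f(s,275,160,100,75,400,300)])
b=np.hstack([f(t,260,145,133,100,400,300),f(s,120,145,133,100,400,300)])
cv2.imwrite("pics/c1.png",np.vstack([a,b]))
```

```text
(no output)
```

View pics/c1.png

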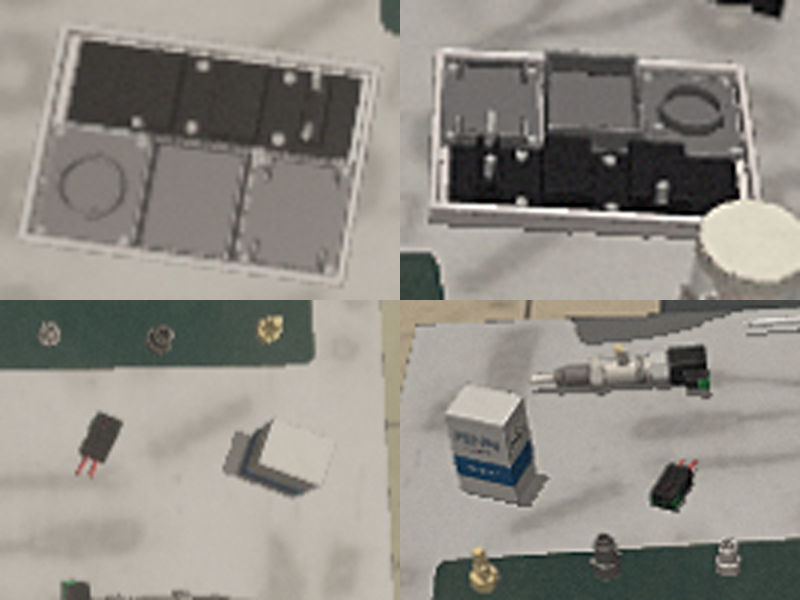

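In the crop, the inserts run from left (+y) to right: nut well, carton pocket (middle, high closed wall), plug pocket (right, corner tabs). The fork is at the right (-y) end of the cradle, so the bench injector already lies roughly the right way round. I'll start with a safe approach move and then refine the positions.

Emit:
send_rows:
  series:
    - [[0, 0.19, -0.08, -0.06, 0, 0, 0], [0, 0.19, -0.08, -0.06, 0, 0, 0], [0, 0.19, -0.08, -0.06, 0, 0, 0], [0, 0.19, -0.08, -0.06, 0, 0, 0], [0, 0.19, -0.08, -0.06, 0, 0, 0], [0, 0.19, -0.08, -0.06, 0, 0, 0]]
  grip_force: 60

```text
time_s: 0.6
ee_pos: [363.0, -448.2, 293.3]
orientation: [3.095, 0.532, 0.003]
contact_force: [-0.1, -0.6, -0.9]
opening: 85.4
gripper_force: 0.0
```

```bash
cat > h.py <<'E'
import cv2, numpy as np
from scipy.spatial.transform import Rotation as Ro
from workcell import env, eyes, workorder
np.set_printoptions(precision=2,suppress=True)
P={n:eyes.camera_params(n) for n in("top","side")}
def rays(n,px):
    p=P[n]; u=cv2.undistortPoints(np.float64(px).reshape(-1,1,2),p["intrinsics"],p["distortion"])[:,0]
    d=np.c_[u[:,0],-u[:,1],-np.ones(len(u))]
    return p["eye"],Ro.from_rotvec(p["orientation"]).apply(d)
def plane(n,px,z):
    e,d=rays(n,px); return (e+d*((z-e[2])/d[:,2])[:,None])[:,:2]
def tri(pt,ps):
    out=[]
    for a,b in zip(np.reshape(pt,(-1,2)),np.reshape(ps,(-1,2))):
        e1,d1=rays("top",a);e2,d2=rays("side",b);d1=d1[0];d2=d2[0]
        s=np.linalg.lstsq(np.c_[d1,-d2],e2-e1,rcond=None)[0]
        p,q=e1+s[0]*d1,e2+s[1]*d2; out.append([*(p+q)/2,np.linalg.norm(p-q)])
    return np.array(out)
def proj(n,w):
    p=P[n]; c=Ro.from_rotvec(p["orientation"]).inv().apply(np.reshape(w,(-1,3))-p["eye"])*[1,-1,-1]
    return cv2.projectPoints(c,np.zeros(3),np.zeros(3),p["intrinsics"],p["distortion"])[0][:,0]
def ortho(n,im,x1,y1,w,h,z,s=2):
    "metric picture: column grows with -y from y1, row with -x from x1, w,h mm, s px/mm"
    v,u=np.mgrid[0:h*s,0:w*s]
    W=np.c_[x1-v.ravel()/s,y1-u.ravel()/s,np.full(u.size,z)]
    m=proj(n,W).astype(np.float32).reshape(h*s,w*s,2)
    return cv2.remap(im,m[...,0],m[...,1],cv2.INTER_CUBIC)
def goto(x,y,z,yaw=None):
    "shift (m) and turn for send_rows; yaw deg = world direction of tool y (mod 180)"
    o=env.get_obs(); R=Ro.from_rotvec(o["orientation"]); M=R.as_matrix()
    s=M.T@(np.array([x,y,z])-o["ee_pos"])/1000; t=np.zeros(3)
    if yaw is not None:
        c=np.degrees(np.arctan2(M[1,1],M[0,1])); k=(yaw-c+90)%180-90; a=np.radians(c+k)
        ty=np.array([np.cos(a),np.sin(a),0]); tz=np.array([0,0,-1.]); T=np.c_[np.cross(ty,tz),ty,tz]
        t=Ro.from_matrix(M.T@T).as_rotvec()
    print("shift",np.round(s,4),"turn",np.round(t,4),"rows",np.ceil(max(np.linalg.norm(s)/.0417,np.degrees(np.linalg.norm(t))/7.16)))
E
python3 - <<'E'
from h import *
T=cv2.imread("pics/top0.png");S=cv2.imread("pics/side0.png")
o=env.get_obs(); print(o["time_s"],o["ee_pos"],o["opening"],o["joints"])
c=lambda p,x0,y0,sx,sy:(np.array(p)+.5)/[sx,sy]-.5+[x0,y0]
tt=lambda p:c(p,130,160,4,3.75); ts=lambda p:c(p,275,160,4,4)
bt=lambda p:c(p,260,145,400/133,3); bs=lambda p:c(p,120,145,400/133,3)
print("tray corners",tri(tt([[62,27],[380,68],[342,284],[22,238]]),ts([[755,215],[430,215],[437,52],[745,65]])-np.array([100,0])))
print("well",tri(tt([[93,186]]),ts([[690-400,110]])))
print("carton top",plane("top",bt([[262,118],[333,138],[318,190],[245,160]]),85))
print("plug",tri(bt([[100,138]]),bs([[271,182]])))
print("nuts",tri(bt([[49,32],[160,38],[270,28]]),bs([[330,250],[206,247],[83,260]])))
print("inj",plane("top",np.array([[440,387],[538,385]])/1.5625,13))
E
```

```text
0.6 [ 363.04 -448.24  293.26] 85.37039829989821 [-1.    0.36  1.6   0.    1.18  0.23]
tray corners [[618.99 274.15  19.07   3.08]
 [595.11  78.52   7.42   1.  ]
 [449.87  99.07  12.62   0.56]
 [479.2  297.3   16.19   5.05]]
well [[514.05 255.09  10.33   1.79]]
carton top [[ 567.12 -213.16]
 [ 551.63 -268.56]
 [ 510.65 -255.24]
 [ 533.86 -198.88]]
plug [[562.28 -94.31  12.68   0.83]]
nuts [[ 650.38  -49.95   23.08    1.95]
 [ 645.18 -143.4    26.46    0.28]
 [ 654.53 -236.49   27.09    0.32]]
inj [[ 420.17  -64.64]
 [ 423.51 -219.96]]
```

Run:
```python
from h import *
T=cv2.imread("pics/top0.png");S=cv2.imread("pics/side0.png")
def g(n,x1,y1,w,h,z,s=3):
    im=ortho(n,T if n=="top" else S,x1,y1,w,h,z,s)
    for k in range(0,w,10): cv2.line(im,(k*s,0),(k*s,8 if (y1-k)%50==0 else 4),(0,0,255))
    for k in range(0,h,10): cv2.line(im,(0,k*s),(8 if (x1-k)%50==0 else 4,k*s),(0,0,255))
    return im
cv2.imwrite("pics/trayT.png",g("top",630,310,250,190,16))
a=np.vstack([g("top",450,-50,190,60,13),g("side",450,-50,190,60,13)])
b=np.vstack([g("top",600,-60,70,60,16),g("side",600,-60,70,60,16)])
cv2.imwrite("pics/objs.png",np.vstack([np.hstack([a,b]),np.hstack([g("top",670,-20,250,40,0)[:,:780],np.zeros((120,30,3),np.uint8)])]))
```

```text
(no output)
```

View pics/trayT.png

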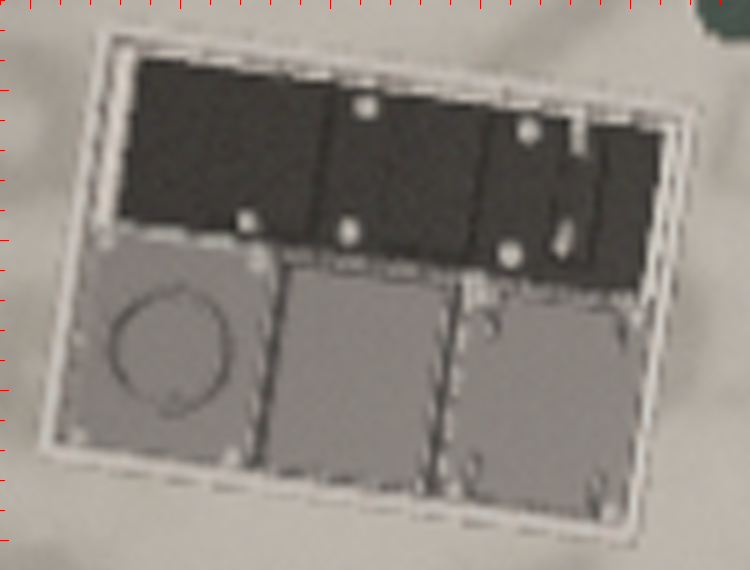

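View pics/objs.png

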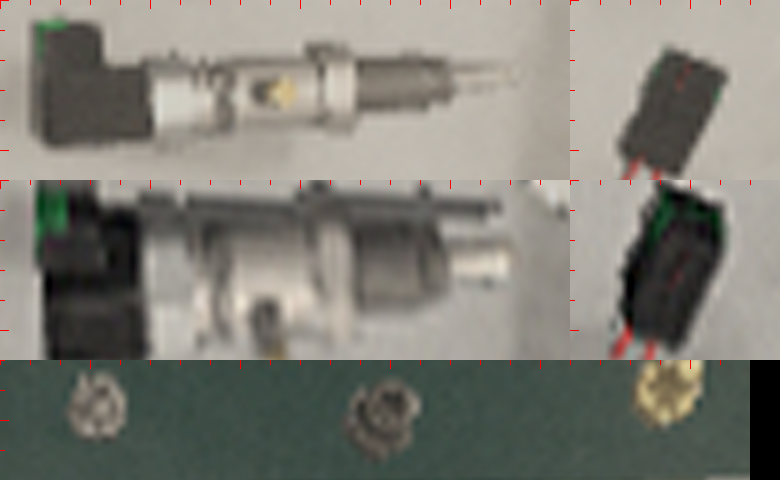

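The rectified views put the injector origin near (427,-142.5). Its axis is turned about +4.2°, and the grasp point is at roughly (419,-134.5). The tray is turned about -8.3°. Next is the approach to the injector.

Run:
```python
from h import *
goto(418.8,-134.5,120,4.2)
T=cv2.imread("pics/top0.png");S=cv2.imread("pics/side0.png")
def g(n,x1,y1,w,h,z,s=4):
    im=ortho(n,T if n=="top" else S,x1,y1,w,h,z,s)
    for k in range(0,w,10): cv2.line(im,(k*s,0),(k*s,8 if (y1-k)%50==0 else 4),(0,0,255))
    for k in range(0,h,10): cv2.line(im,(0,k*s),(8 if (x1-k)%50==0 else 4,k*s),(0,0,255))
    return im
cv2.imwrite("pics/crad.png",np.vstack([g("top",630,300,200,75,36),g("side",630,300,200,75,36)]))
```

```text
shift [ 0.16 -0.28  0.17] turn [ 0.  -0.  -1.3] rows 11.0
```

View pics/crad.png

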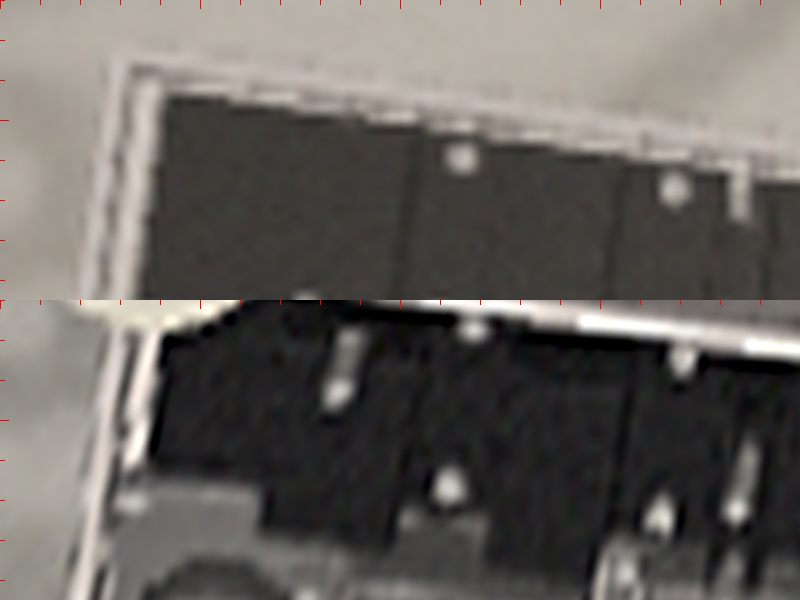

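In the rectified views the fork tops are at about (580,114) and (547,119) and the near pin is at (554,223). The row of screws fits a tray yaw of -8.3°. That gives the seated axis at about (573.4,189.8) for the grasp point. Moving over the injector now.

Emit:
send_rows:
  series:
    - [[0, 0.16, -0.28, 0.17, 0, 0, -1.3], [0, 0.16, -0.28, 0.17, 0, 0, -1.3], [0, 0.16, -0.28, 0.17, 0, 0, -1.3], [0, 0.16, -0.28, 0.17, 0, 0, -1.3], [0, 0.16, -0.28, 0.17, 0, 0, -1.3], [0, 0.16, -0.28, 0.17, 0, 0, -1.3], [0, 0.16, -0.28, 0.17, 0, 0, -1.3], [0, 0.16, -0.28, 0.17, 0, 0, -1.3], [0, 0.16, -0.28, 0.17, 0, 0, -1.3], [0, 0.16, -0.28, 0.17, 0, 0, -1.3]]

```text
time_s: 1.43
ee_pos: [416.8, -130.3, 118.9]
orientation: [-2.19, -2.246, 0.002]
contact_force: [0.0, -0.8, 1.2]
opening: 85.7
gripper_force: 0.0
```

```bash
sed -i 's/np.set_printoptions(precision=2/np.set_printoptions(precision=4/' h.py
python3 - <<'E'
from h import *
goto(418.8,-134.5,2,4.2)
o=env.get_obs();print(o["joints"],o["qvel"])
E
```

```text
shift [-0.0045  0.0024  0.1169] turn [-0.0044 -0.0026 -0.0479] rows 3.0
[-0.4547  0.4073  2.1232  0.0003  0.6162 -0.4803] [-0.0721 -0.028  -0.0646 -0.0124  0.0643 -1.58  ]
```

Emit:
send_rows:
  series:
    - [[0, -0.0045, 0.0025, 0, 0, 0, -0.055], [0, -0.0045, 0.0025, 0, 0, 0, -0.055], [0, -0.0045, 0.0025, 0.07, 0, 0, -0.055], [0, -0.0045, 0.0025, 0.07, 0, 0, -0.055], [0, -0.0045, 0.0025, 0.07, 0, 0, -0.055], [0, -0.0045, 0.0025, 0.07, 0, 0, -0.055]]

```text
time_s: 1.93
ee_pos: [419.9, -139.0, 50.9]
orientation: [-2.142, -2.294, 0.001]
contact_force: [0.2, -0.2, 0.7]
opening: 85.1
gripper_force: 0.0
```

Run:
```python
from h import *
goto(418.8,-134.5,2,4.2)
for n in("top","side"):
    im=eyes.grab_frame(n); cv2.imwrite(f"pics/{n}1.png",im[:,:,::-1])
T=cv2.imread("pics/top1.png");S=cv2.imread("pics/side1.png")
f=lambda im,x0,y0,w,h: cv2.resize(im[y0:y0+h,x0:x0+w],(400,400),interpolation=cv2.INTER_CUBIC)
cv2.imwrite("pics/app.png",np.hstack([f(T,265,200,100,100),f(S,140,110,100,100)]))
```

```text
shift [ 0.0044 -0.0007  0.0489] turn [-0.0027 -0.0016 -0.0045] rows 2.0
```

View pics/app.png

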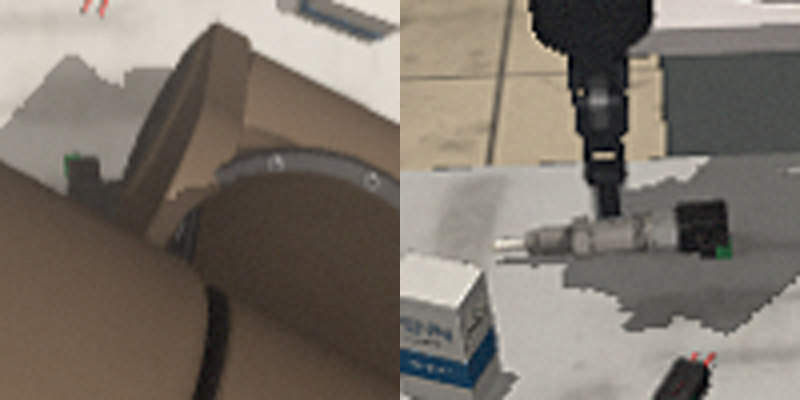

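The side view shows the fingers over the round body between the two hexagons, centred once the +4.5 mm y shift is made. Descending and closing.

Emit:
send_rows:
  series:
    - [[0, 0.0045, -0.0005, 0.03, 0, 0, -0.004], [0, 0.0045, -0.0005, 0.03, 0, 0, -0.004], [0, 0.0045, -0.0005, 0.048, 0, 0, -0.004], [0, 0.0045, -0.0005, 0.048, 0, 0, -0.004], [0.5, 0.0045, -0.0005, 0.048, 0, 0, -0.004], [0.7, 0.0045, -0.0005, 0.048, 0, 0, -0.004], [0.9, 0.0045, -0.0005, 0.048, 0, 0, -0.004], [0.9, 0.0045, -0.0005, 0.048, 0, 0, -0.004], [0.9, 0.0045, -0.0005, 0.048, 0, 0, -0.004], [0.9, 0.0045, -0.0005, 0.048, 0, 0, -0.004]]
  grip_force: 70

```text
time_s: 2.87
ee_pos: [419.9, -134.6, 4.1]
orientation: [2.136, 2.303, 0.0]
contact_force: [-1.3, 0.3, 14.1]
opening: 20.2
gripper_force: 68.0
```

Emit:
send_rows:
  series:
    - [[0.9, 0, 0, 0, 0, 0, 0], [0.9, 0, 0, 0, 0, 0, 0], [0.9, 0, 0, 0, 0, 0, 0], [0.9, 0, 0, 0, 0, 0, 0]]

```text
time_s: 3.2
ee_pos: [419.9, -134.6, 4.1]
orientation: [2.136, 2.303, 0.0]
contact_force: [-1.3, 0.7, 13.8]
opening: 20.1
gripper_force: 68.0
```

Emit:
send_rows:
  series:
    - [[0.9, 0, 0, -0.02, 0, 0, 0], [0.9, 0, 0, -0.05, 0, 0, 0], [0.9, 0, 0, -0.09, 0, 0, 0], [0.9, 0, 0, -0.11, 0, 0, 0], [0.9, 0, 0, -0.11, 0, 0, 0], [0.9, 0, 0, -0.11, 0, 0, 0]]

```text
time_s: 3.7
ee_pos: [419.8, -134.5, 113.8]
orientation: [2.135, 2.302, 0.001]
contact_force: [0.9, 0.3, -4.8]
opening: 20.0
gripper_force: 70.3
```

Run:
```python
from h import *
goto(573.4,189.8,115,-8.3)
o=env.get_obs();print(o["ft_torque"],o["contact_force"])
```

```text
shift [ 0.3119  0.1775 -0.0013] turn [0.0019 0.001  0.22  ] rows 9.0
[-0.0503  0.0216 -0.0037] [ 0.9027  0.3303 -4.7843]
```

Emit:
send_rows:
  series:
    - [[0.9, 0.02, 0.011, 0, 0, 0, 0.02], [0.9, 0.055, 0.031, 0, 0, 0, 0.05], [0.9, 0.091, 0.052, 0, 0, 0, 0.08], [0.9, 0.127, 0.072, 0, 0, 0, 0.11], [0.9, 0.163, 0.093, 0, 0, 0, 0.14], [0.9, 0.199, 0.113, 0, 0, 0, 0.17], [0.9, 0.235, 0.134, 0, 0, 0, 0.2], [0.9, 0.27, 0.154, 0, 0, 0, 0.22], [0.9, 0.297, 0.169, 0, 0, 0, 0.22], [0.9, 0.312, 0.1775, 0, 0, 0, 0.22]]

```text
time_s: 4.53
ee_pos: [573.4, 193.1, 110.3]
orientation: [-2.373, -2.056, 0.004]
contact_force: [0.1, 0.4, -3.1]
opening: 19.8
gripper_force: 70.2
```

Emit:
send_rows:
  series:
    - [[0.9, 0, 0, 0, 0, 0, 0], [0.9, 0, 0, 0, 0, 0, 0], [0.9, 0, 0, 0, 0, 0, 0]]

```text
time_s: 4.78
ee_pos: [572.3, 189.3, 111.3]
orientation: [-2.375, -2.054, 0.005]
contact_force: [-0.1, -0.2, -3.3]
opening: 19.8
gripper_force: 70.2
```

Run:
```python
from h import *
goto(573.4,189.8,26,-8.3)
for n in("top","side"):
    im=eyes.grab_frame(n); cv2.imwrite(f"pics/{n}2.png",im[:,:,::-1])
T=cv2.imread("pics/top2.png");S=cv2.imread("pics/side2.png")
f=lambda im,x0,y0,w,h: cv2.resize(im[y0:y0+h,x0:x0+w],(400,400),interpolation=cv2.INTER_CUBIC)
cv2.imwrite("pics/app2.png",np.hstack([f(T,130,140,100,100),f(S,270,120,100,100)]))
```

```text
shift [0.0008 0.0013 0.0853] turn [-0.0031  0.0014 -0.0002] rows 3.0
```

View pics/app2.png

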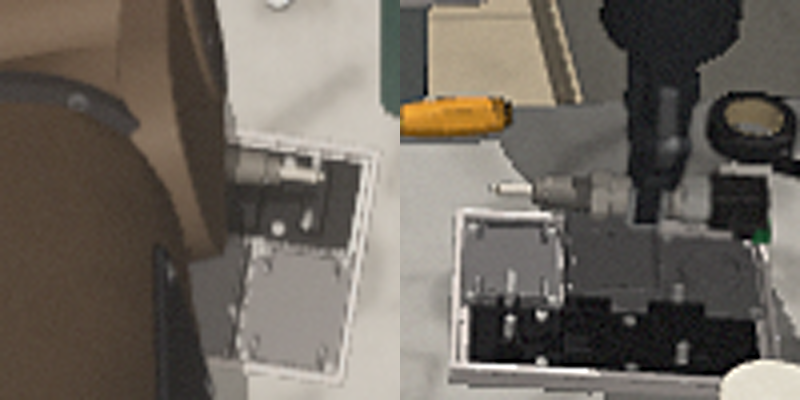

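The top view shows the tip at crop (325,175), over the fork. The side view shows it at (490,187). I'll triangulate the tip to check the grip offset.

Run:
```python
from h import *
q=lambda p,x,y:(np.array(p)+.5)/4-.5+[x,y]
print(tri(q([[325,175]],130,140),q([[90,187]],270,120)))
print("exp tip top px",(proj("top",[559.7,102.7,121])-[130,140])*4,"side",(proj("side",[559.7,102.7,121])-[270,120])*4)
# profile of tip along axis in side & top pictures
for n,im in(("top",cv2.imread("pics/top2.png",0)),("side",cv2.imread("pics/side2.png",0))):
    ax=[np.array([572.3,189.3,121])+np.array([-.144,-.9895,0])*t for t in range(10,105,3)]
    u=proj(n,ax).astype(np.float32).reshape(-1,1,2); print(n,cv2.remap(im,u[...,0],u[...,1],cv2.INTER_LINEAR)[:,0])
```

```text
[[559.5421 100.7275 123.434    0.3257]]
exp tip top px [[320.0949 173.9468]] side [[ 91.4    188.8381]]
top [ 77  55  56  58  58  57  58  55  83  90  98 134 139 142 140 128 131 140
 167 196 197 194 189 195 196 156 150  71  68  69  73  72]
side [113 133 133 130 129 130 132  96  70  75  93 105 103 101 104  99 112 102
  75 160 154 154 161 166 167 103 151 161 174 174 175 174]
```

The tip is within 1–2 mm of the plan and level. Lowering.

Emit:
send_rows:
  series:
    - [[0.9, 0.001, 0.0015, 0.02, -0.003, 0.0015, 0], [0.9, 0.001, 0.0015, 0.045, -0.003, 0.0015, 0], [0.9, 0.001, 0.0015, 0.065, -0.003, 0.0015, 0], [0.9, 0.001, 0.0015, 0.075, -0.003, 0.0015, 0], [0.9, 0.001, 0.0015, 0.079, -0.003, 0.0015, 0], [0.9, 0.001, 0.0015, 0.081, -0.003, 0.0015, 0], [0.9, 0.001, 0.0015, 0.081, -0.003, 0.0015, 0]]

```text
time_s: 5.47
ee_pos: [575.3, 190.5, 32.7]
orientation: [2.376, 2.053, 0.006]
contact_force: [0.1, 1.0, -3.8]
opening: 19.8
gripper_force: 70.2
```

Emit:
send_rows:
  series:
    - [[0.9, 0, 0, 0.001, 0, 0, 0], [0.9, 0, 0, 0.002, 0, 0, 0], [0.9, 0, 0, 0.003, 0, 0, 0], [0.9, 0, 0, 0.0035, 0, 0, 0]]

```text
time_s: 5.8
ee_pos: [575.1, 190.8, 29.1]
orientation: [2.375, 2.054, 0.006]
contact_force: [-0.5, -0.1, -3.0]
opening: 19.7
gripper_force: 70.2
```

Emit:
send_rows:
  series:
    - [[0.9, -0.0008, -0.0015, 0, 0, 0, 0], [0.9, -0.0008, -0.0015, 0.001, 0, 0, 0], [0.9, -0.0008, -0.0015, 0.002, 0, 0, 0], [0.9, -0.0008, -0.0015, 0.003, 0, 0, 0], [0.9, -0.0008, -0.0015, 0.003, 0, 0, 0]]

```text
time_s: 6.22
ee_pos: [573.4, 190.1, 26.2]
orientation: [2.375, 2.054, 0.005]
contact_force: [-2.8, -0.9, 4.3]
opening: 20.1
gripper_force: 71.1
```

Contact came at 22.1 mm underside height, as expected. Settling slightly, releasing gently and retreating.

Emit:
send_rows:
  series:
    - [[0.9, 0, 0, 0.0005, 0, 0, 0], [0.7, 0, 0, 0.0005, 0, 0, 0], [0.6, 0, 0, 0.0005, 0, 0, 0], [0.5, 0, 0, 0.0005, 0, 0, 0], [0.5, 0, 0, 0.0005, 0, 0, 0], [0.5, 0, 0, -0.02, 0, 0, 0], [0.5, 0, 0, -0.06, 0, 0, 0], [0.5, 0, 0, -0.1, 0, 0, 0], [0.5, 0, 0, -0.12, 0, 0, 0], [0.5, 0, 0, -0.12, 0, 0, 0]]

```text
time_s: 7.05
ee_pos: [574.8, 190.5, 150.6]
orientation: [2.373, 2.051, 0.015]
contact_force: [0.1, -0.6, -0.0]
opening: 42.9
gripper_force: 0.0
```

Run:
```python
from h import *
print("short nut above"); goto(650.4,-50,90,0)
goto(650.4,-50,150,0)
```

```text
short nut above
shift [-0.2273  0.1089  0.0608] turn [ 0.0106 -0.0034 -0.1449] rows 7.0
shift [-0.227   0.1095  0.0008] turn [ 0.0106 -0.0034 -0.1449] rows 7.0
```

Emit:
send_rows:
  series:
    - [[0.3, -0.227, 0.1095, 0.0, 0.0106, -0.0034, 0], [0.3, -0.227, 0.1095, 0.0, 0.0106, -0.0034, 0], [0.3, -0.227, 0.1095, 0.0, 0.0106, -0.0034, 0], [0.3, -0.227, 0.1095, 0.0, 0.0106, -0.0034, 0], [0.3, -0.227, 0.1095, 0.0, 0.0106, -0.0034, 0], [0.3, -0.227, 0.1095, 0.0, 0.0106, -0.0034, 0], [0.3, -0.227, 0.1095, 0.06, 0.0106, -0.0034, 0], [0.3, -0.227, 0.1095, 0.08, 0.0106, -0.0034, 0], [0.3, -0.227, 0.1095, 0.08, 0.0106, -0.0034, 0], [0.3, -0.227, 0.1095, 0.08, 0.0106, -0.0034, 0]]

```text
time_s: 7.88
ee_pos: [647.7, -50.2, 64.0]
orientation: [-2.371, -2.049, 0.015]
contact_force: [0.2, 0.7, 0.8]
opening: 59.8
gripper_force: 0.0
```

Run:
```python
from h import *
goto(650.5,-50.7,12,-8.3)
for n in("top","side"):
    im=eyes.grab_frame(n); cv2.imwrite(f"pics/{n}3.png",im[:,:,::-1])
T=cv2.imread("pics/top3.png");S=cv2.imread("pics/side3.png")
f=lambda im,x0,y0,w,h: cv2.resize(im[y0:y0+h,x0:x0+w],(400,400),interpolation=cv2.INTER_CUBIC)
cv2.imwrite("pics/app3.png",np.vstack([np.hstack([f(T,130,150,80,80),f(S,270,150,100,100)])[:300],np.hstack([f(S,170,150,100,75)[:300],f(T,230,110,100,75)[:300]])]))
```

```text
shift [-0.      0.0034  0.0519] turn [-0.0122  0.0018 -0.0003] rows 2.0
```

View pics/app3.png

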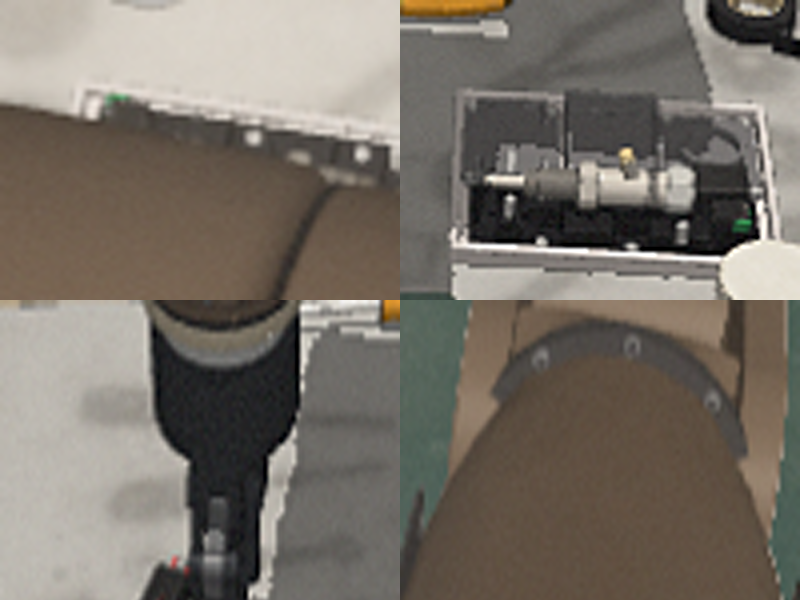

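The side crop shows the injector seated: the tip at (500,180) is between the fork prongs and the rear hexagon is by the pin at (682,225). Next I descend on the short nut.

Emit:
send_rows:
  series:
    - [[0.3, 0, 0.003, 0.025, -0.012, 0.002, 0], [0.3, 0, 0.003, 0.042, -0.012, 0.002, 0], [0.3, 0, 0.003, 0.052, -0.012, 0.002, 0], [0.3, 0, 0.003, 0.052, -0.012, 0.002, 0], [0.6, 0, 0.003, 0.052, -0.012, 0.002, 0], [0.8, 0, 0.003, 0.052, -0.012, 0.002, 0], [1, 0, 0.003, 0.052, -0.012, 0.002, 0], [1, 0, 0.003, 0.052, -0.012, 0.002, 0], [1, 0, 0.003, 0.052, -0.012, 0.002, 0], [1, 0, 0.003, 0.052, -0.012, 0.002, 0]]
  grip_force: 35

```text
time_s: 8.82
ee_pos: [652.1, -50.9, 15.1]
orientation: [2.373, 2.052, 0.007]
contact_force: [0.3, 0.0, 6.8]
opening: 14.7
gripper_force: 33.8
```

Emit:
send_rows:
  series:
    - [[1, 0, 0, 0, 0, 0, 0], [1, 0, 0, 0, 0, 0, 0], [1, 0, 0, 0, 0, 0, 0]]

```text
time_s: 9.07
ee_pos: [652.1, -50.9, 15.1]
orientation: [2.373, 2.051, 0.007]
contact_force: [-0.1, -0.1, 6.7]
opening: 14.7
gripper_force: 33.8
```

Emit:
send_rows:
  series:
    - [[1, 0, 0, -0.02, 0, 0, 0], [1, 0, 0, -0.06, 0, 0, 0], [1, 0, 0, -0.1, 0, 0, 0], [1, 0, 0, -0.11, 0, 0, 0], [1, 0, 0, -0.11, 0, 0, 0]]

```text
time_s: 9.48
ee_pos: [652.3, -51.0, 127.8]
orientation: [2.37, 2.049, 0.011]
contact_force: [0.6, 0.2, -0.4]
opening: 14.1
gripper_force: 33.4
```

Run:
```python
from h import *
goto(513.3,253.5,120,-8.3)
```

```text
shift [ 0.2812 -0.1815  0.0057] turn [ 0.0108  0.0002 -0.0001] rows 9.0
```

Emit:
send_rows:
  series:
    - [[1, 0.02, -0.013, 0, 0.005, 0, 0], [1, 0.05, -0.032, 0, 0.005, 0, 0], [1, 0.085, -0.055, 0, 0.005, 0, 0], [1, 0.12, -0.077, 0, 0.008, 0, 0], [1, 0.155, -0.1, 0, 0.01, 0, 0], [1, 0.19, -0.123, 0, 0.01, 0, 0], [1, 0.225, -0.145, 0, 0.01, 0, 0], [1, 0.255, -0.165, 0, 0.01, 0, 0], [1, 0.275, -0.178, 0, 0.01, 0, 0], [1, 0.281, -0.1815, 0, 0.01, 0, 0]]

```text
time_s: 10.32
ee_pos: [509.5, 256.3, 121.9]
orientation: [-2.369, -2.055, 0.009]
contact_force: [1.4, 0.5, -0.7]
opening: 14.2
gripper_force: 33.4
```

Emit:
send_rows:
  series:
    - [[1, 0, 0, 0, 0, 0, 0], [1, 0, 0, 0, 0, 0, 0]]

```text
time_s: 10.48
ee_pos: [511.9, 253.1, 122.3]
orientation: [-2.373, -2.053, 0.007]
contact_force: [0.2, 0.6, -1.3]
opening: 14.5
gripper_force: 33.4
```

Run:
```python
from h import *
goto(513.3,253.5,23,-8.3)
```

```text
shift [0.0007 0.002  0.0993] turn [-0.0063  0.0006  0.0004] rows 3.0
```

Emit:
send_rows:
  series:
    - [[1, 0.0005, 0.0015, 0.03, -0.006, 0, 0], [1, 0.0005, 0.0015, 0.065, -0.006, 0, 0], [1, 0.0005, 0.0015, 0.085, -0.006, 0, 0], [1, 0.0005, 0.0015, 0.095, -0.006, 0, 0], [1, 0.0005, 0.0015, 0.097, -0.006, 0, 0], [1, 0.0005, 0.0015, 0.097, -0.006, 0, 0]]

```text
time_s: 10.98
ee_pos: [513.4, 253.0, 25.8]
orientation: [2.378, 2.053, -0.0]
contact_force: [-0.0, -1.1, -0.1]
opening: 13.8
gripper_force: 33.4
```

Emit:
send_rows:
  series:
    - [[1, 0, 0, 0.001, 0, 0, 0], [1, 0, 0, 0.002, 0, 0, 0], [1, 0, 0, 0.002, 0, 0, 0]]

```text
time_s: 11.23
ee_pos: [513.4, 254.0, 24.9]
orientation: [2.376, 2.054, 0.003]
contact_force: [0.1, 0.9, -0.4]
opening: 14.4
gripper_force: 33.4
```

Emit:
send_rows:
  series:
    - [[1, 0, 0, 0.001, 0, 0, 0], [1, 0, 0, 0.002, 0, 0, 0], [1, 0, 0, 0.003, 0, 0, 0], [1, 0, 0, 0.0035, 0, 0, 0], [1, 0, 0, 0.0035, 0, 0, 0], [1, 0, 0, 0.0035, 0, 0, 0]]

```text
time_s: 11.73
ee_pos: [512.9, 253.9, 20.4]
orientation: [2.376, 2.055, 0.0]
contact_force: [0.8, 0.7, -0.1]
opening: 14.7
gripper_force: 33.4
```

Emit:
send_rows:
  series:
    - [[1, 0, 0, 0.0007, 0, 0, 0], [1, 0, 0, 0.0015, 0, 0, 0], [1, 0, 0, 0.0015, 0, 0, 0]]

```text
time_s: 11.98
ee_pos: [512.9, 253.9, 18.8]
orientation: [2.376, 2.055, 0.0]
contact_force: [0.3, 0.1, -1.0]
opening: 14.6
gripper_force: 33.4
```

Run:
```python
from h import *
im=eyes.grab_frame("side")[:,:,::-1]; cv2.imwrite("pics/side4.png",im)
u=proj("side",[[513,254,19],[513,254,0]]);print(u)
x,y=u[0].astype(int); cv2.imwrite("pics/nutp.png",cv2.resize(im[y-35:y+25,x-40:x+40],(640,480),interpolation=cv2.INTER_CUBIC))
```

```text
[[346.7364 184.3937]
 [345.743  189.905 ]]
```

View pics/nutp.png

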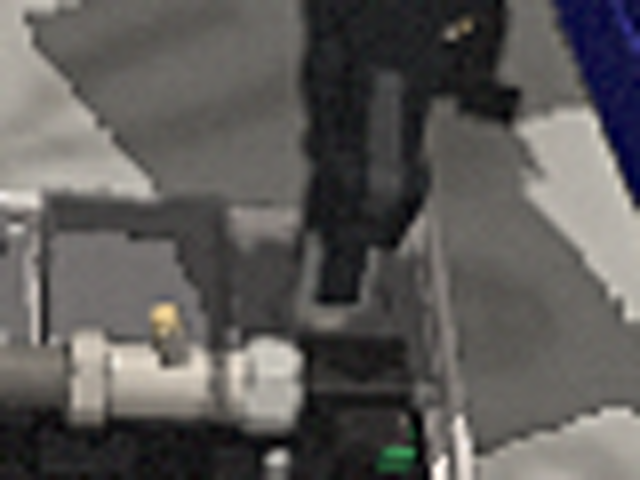

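The crop shows the finger tip at (335,300) with the light nut foot below it at (330,315), in the well region. I'll keep lowering by small steps until contact.

Emit:
send_rows:
  series:
    - [[1, 0, 0, 0.0005, 0, 0, 0], [1, 0, 0, 0.001, 0, 0, 0], [1, 0, 0, 0.001, 0, 0, 0]]

```text
time_s: 12.28
ee_pos: [513.0, 254.0, 18.3]
orientation: [2.376, 2.054, 0.001]
contact_force: [-0.7, -0.3, 5.4]
opening: 14.8
gripper_force: 34.3
```

Emit:
send_rows:
  series:
    - [[1, 0, 0, 0.0005, 0, 0, 0], [1, 0, 0, 0.001, 0, 0, 0], [1, 0, 0, 0.001, 0, 0, 0]]

```text
time_s: 12.53
ee_pos: [513.0, 254.0, 18.1]
orientation: [2.376, 2.054, 0.002]
contact_force: [-4.8, -1.4, 14.7]
opening: 14.5
gripper_force: 36.4
```

Emit:
send_rows:
  series:
    - [[1, 0, 0, -0.0015, 0, 0, 0], [0.9, 0, 0, -0.0015, 0, 0, 0], [0.8, 0, 0, -0.0015, 0, 0, 0], [0.7, 0, 0, -0.0015, 0, 0, 0], [0.65, 0, 0, -0.0015, 0, 0, 0], [0.65, 0, 0, -0.0015, 0, 0, 0], [0.65, 0, 0, -0.02, 0, 0, 0], [0.65, 0, 0, -0.06, 0, 0, 0], [0.65, 0, 0, -0.1, 0, 0, 0], [0.65, 0, 0, -0.1, 0, 0, 0]]

```text
time_s: 13.37
ee_pos: [515.3, 254.9, 123.3]
orientation: [2.374, 2.053, 0.014]
contact_force: [1.1, 0.2, 1.0]
opening: 29.9
gripper_force: 0.0
```

Run:
```python
from h import *
o=env.get_obs(); print(o["joints"])
# plug: dark mask in both rectified views
for n in("top","side"):
    im=ortho(n,cv2.imread(f"pics/{n}0.png"),605,-55,80,75,16 if n=="top" else 8,4)
    m=(im.max(2)<100).astype(np.uint8)
    c=max(cv2.findContours(m,0,2)[0],key=cv2.contourArea); r=cv2.minAreaRect(c); b=cv2.boxPoints(r)
    print(n,r,"world box",np.c_[605-b[:,1]/4,-55-b[:,0]/4].round(1).tolist())
goto(560,-96,150,60)
```

```text
[ 0.3445  0.5483  1.7997 -0.0003  0.784   0.4895]
top ((154.8063507080078, 171.62071228027344), (92.23371887207031, 158.72943115234375), 23.552265167236328) world box [[548.5, -75.19999694824219], [584.9000244140625, -91.0999984741211], [575.7000122070312, -112.19999694824219], [539.2999877929688, -96.30000305175781]]
side ((154.05410766601562, 169.55929565429688), (120.1144027709961, 210.36175537109375), 21.03750991821289) world box [[543.5, -70.0999984741211], [592.5, -88.9000015258789], [581.7999877929688, -117.0], [532.7000122070312, -98.0999984741211]]
shift [-0.3406  0.0951 -0.0273] turn [ 0.0101  0.0013 -1.192 ] rows 10.0
```

Emit:
send_rows:
  series:
    - [[0.45, -0.34, 0.095, 0, 0.01, 0.001, -1.3], [0.45, -0.34, 0.095, 0, 0.01, 0.001, -1.3], [0.45, -0.34, 0.095, 0, 0.01, 0.001, -1.3], [0.45, -0.34, 0.095, 0, 0.01, 0.001, -1.3], [0.45, -0.34, 0.095, 0, 0.01, 0.001, -1.3], [0.45, -0.34, 0.095, 0, 0.01, 0.001, -1.3], [0.45, -0.34, 0.095, 0, 0.01, 0.001, -1.3], [0.45, -0.34, 0.095, 0, 0.01, 0.001, -1.3], [0.45, -0.34, 0.095, 0, 0.01, 0.001, -1.3], [0.45, -0.34, 0.095, 0, 0.01, 0.001, -1.3]]

```text
time_s: 14.2
ee_pos: [558.4, -101.3, 116.9]
orientation: [-0.856, -3.017, 0.008]
contact_force: [-0.6, -0.0, -0.3]
opening: 46.9
gripper_force: 0.0
```

Emit:
send_rows:
  series:
    - [[0.45, 0, 0, 0, 0, 0, -0.05], [0.45, 0, 0, 0, 0, 0, -0.05]]

```text
time_s: 14.37
ee_pos: [557.6, -97.3, 116.7]
orientation: [-0.783, -3.035, 0.007]
contact_force: [-0.8, 1.0, 0.1]
opening: 47.2
gripper_force: 0.0
```

Run:
```python
from h import *
goto(560.3,-93,6,66.4)
im=eyes.grab_frame("side")[:,:,::-1]; cv2.imwrite("pics/side5.png",im)
cv2.imwrite("pics/tray5.png",cv2.resize(im[165:225,275:375],(800,480),interpolation=cv2.INTER_CUBIC))
```

```text
shift [-0.0009  0.0058  0.1107] turn [-0.0059 -0.0058 -0.0928] rows 3.0
```

View pics/tray5.png

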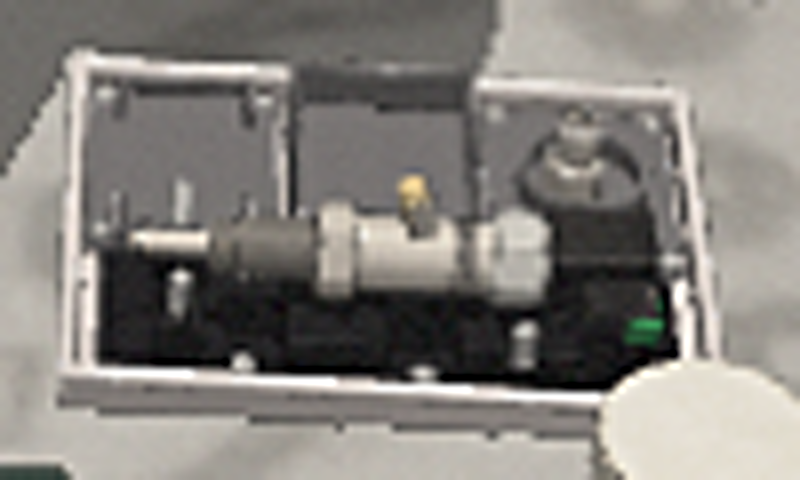

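The nut stands upright inside the well at (578,150), and the injector is seated. Now the plug.

Emit:
send_rows:
  series:
    - [[0.45, 0.0, 0.005, 0, -0.006, -0.006, -0.093], [0.45, 0.0, 0.005, 0.03, -0.006, -0.006, -0.093], [0.45, 0.0, 0.005, 0.07, -0.006, -0.006, -0.093], [0.45, 0.0, 0.005, 0.08, -0.006, -0.006, -0.093], [0.45, 0.0, 0.005, 0.08, -0.006, -0.006, -0.093]]

```text
time_s: 14.83
ee_pos: [558.2, -91.2, 34.7]
orientation: [-0.643, -3.07, -0.001]
contact_force: [-0.4, -0.2, -0.3]
opening: 47.1
gripper_force: 0.0
```

Run:
```python
from h import *
goto(560.3,-93,6,66.4)
```

```text
shift [-0.0028 -0.0008  0.0287] turn [-0.0007 -0.0049 -0.0009] rows 1.0
```

Emit:
send_rows:
  series:
    - [[0.45, -0.003, -0.001, 0.015, 0, -0.005, 0], [0.45, -0.003, -0.001, 0.0285, 0, -0.005, 0], [0.45, -0.003, -0.001, 0.0285, 0, -0.005, 0], [0.6, -0.003, -0.001, 0.0285, 0, -0.005, 0], [0.7, -0.003, -0.001, 0.0285, 0, -0.005, 0], [0.9, -0.003, -0.001, 0.0285, 0, -0.005, 0], [0.9, -0.003, -0.001, 0.0285, 0, -0.005, 0], [0.9, -0.003, -0.001, 0.0285, 0, -0.005, 0], [0.9, -0.003, -0.001, 0.0285, 0, -0.005, 0]]
  grip_force: 30

```text
time_s: 15.58
ee_pos: [562.6, -94.3, 10.1]
orientation: [0.641, 3.068, -0.002]
contact_force: [-0.1, -0.1, 4.9]
opening: 20.7
gripper_force: 29.3
```

Emit:
send_rows:
  series:
    - [[0.9, 0, 0, -0.02, 0, 0, 0], [0.9, 0, 0, -0.06, 0, 0, 0], [0.9, 0, 0, -0.1, 0, 0, 0], [0.9, 0, 0, -0.11, 0, 0, 0], [0.9, 0, 0, -0.11, 0, 0, 0]]

```text
time_s: 16.0
ee_pos: [562.8, -94.3, 122.8]
orientation: [0.64, 3.063, -0.002]
contact_force: [0.1, -0.6, -0.1]
opening: 21.0
gripper_force: 29.8
```

Run:
```python
from h import *
goto(501.9,128.6,115,81.7)
```

```text
shift [0.1452 0.1798 0.0062] turn [-0.0007  0.0126 -0.2673] rows 6.0
```

Emit:
send_rows:
  series:
    - [[0.9, 0.02, 0.025, 0, 0, 0.012, -0.04], [0.9, 0.04, 0.05, 0, 0, 0.012, -0.1], [0.9, 0.065, 0.08, 0, 0, 0.012, -0.16], [0.9, 0.09, 0.11, 0, 0, 0.012, -0.22], [0.9, 0.115, 0.142, 0, 0, 0.012, -0.267], [0.9, 0.132, 0.165, 0, 0, 0.012, -0.267], [0.9, 0.142, 0.176, 0, 0, 0.012, -0.267], [0.9, 0.145, 0.18, 0, 0, 0.012, -0.267], [0.9, 0.145, 0.18, 0, 0, 0.012, -0.267], [0.9, 0.145, 0.18, 0, 0, 0.012, -0.267]]

```text
time_s: 16.83
ee_pos: [500.7, 128.5, 117.4]
orientation: [-0.227, -3.127, -0.001]
contact_force: [-0.6, 0.5, -0.2]
opening: 21.0
gripper_force: 29.8
```

Run:
```python
from h import *
goto(504.6,128.2,40,81.7)
```

```text
shift [-0.0044  0.0003  0.0774] turn [ 0.     -0.0068 -0.0002] rows 2.0
```

Emit:
send_rows:
  series:
    - [[0.9, -0.002, 0, 0.02, 0, -0.006, 0], [0.9, -0.002, 0, 0.05, 0, -0.006, 0], [0.9, -0.002, 0, 0.075, 0, -0.006, 0], [0.9, -0.002, 0, 0.077, 0, -0.006, 0], [0.9, -0.002, 0, 0.077, 0, -0.006, 0]]

```text
time_s: 17.25
ee_pos: [501.9, 127.6, 39.8]
orientation: [-0.23, -3.13, 0.001]
contact_force: [0.6, -0.1, 0.5]
opening: 20.7
gripper_force: 29.8
```

Run:
```python
from h import *
goto(504.6,128.2,17,81.7)
im=eyes.grab_frame("side")[:,:,::-1]; cv2.imwrite("pics/side6.png",im)
cv2.imwrite("pics/plug6.png",cv2.resize(im[145:220,270:370],(800,600),interpolation=cv2.INTER_CUBIC))
```

```text
shift [-0.0027  0.001   0.0228] turn [-0.0006 -0.0033 -0.0019] rows 1.0
```

View pics/plug6.png

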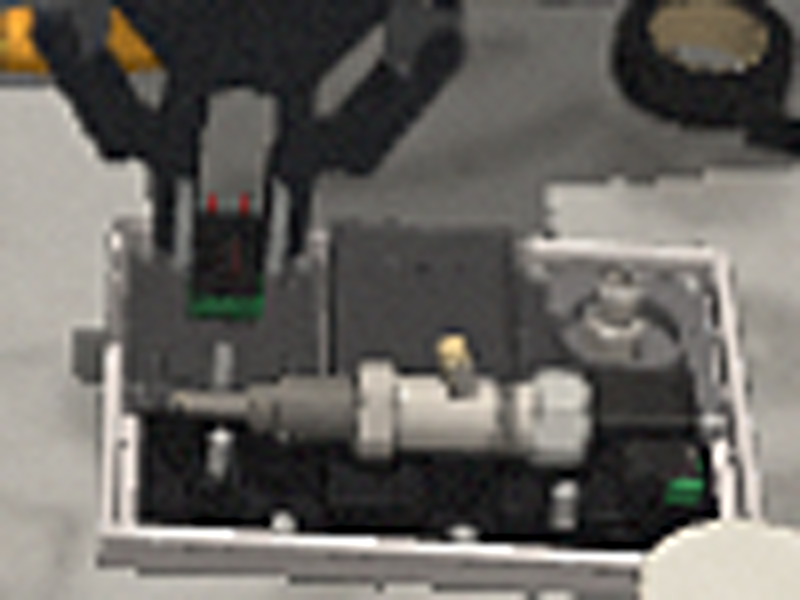

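The plug is held level over the plug pocket at (228,255), midway between that insert's sides. Lowering.

Emit:
send_rows:
  series:
    - [[0.9, -0.0015, 0.0005, 0.01, 0, -0.003, -0.002], [0.9, -0.0015, 0.0005, 0.018, 0, -0.003, -0.002], [0.9, -0.0015, 0.0005, 0.0225, 0, -0.003, -0.002], [0.9, -0.0015, 0.0005, 0.0225, 0, -0.003, -0.002], [0.9, -0.0015, 0.0005, 0.0225, 0, -0.003, -0.002]]

```text
time_s: 17.72
ee_pos: [503.5, 129.1, 18.1]
orientation: [0.224, 3.131, -0.0]
contact_force: [0.6, -0.6, -0.0]
opening: 20.8
gripper_force: 29.8
```

Emit:
send_rows:
  series:
    - [[0.9, 0, 0, 0.0005, 0, 0, 0], [0.9, 0, 0, 0.001, 0, 0, 0], [0.9, 0, 0, 0.001, 0, 0, 0]]

```text
time_s: 17.97
ee_pos: [503.7, 129.1, 17.3]
orientation: [0.224, 3.131, 0.0]
contact_force: [0.2, -0.5, -0.5]
opening: 21.2
gripper_force: 29.8
```

Emit:
send_rows:
  series:
    - [[0.9, 0, 0, 0.0005, 0, 0, 0], [0.9, 0, 0, 0.001, 0, 0, 0], [0.9, 0, 0, 0.0015, 0, 0, 0], [0.9, 0, 0, 0.002, 0, 0, 0], [0.9, 0, 0, 0.002, 0, 0, 0]]

```text
time_s: 18.38
ee_pos: [503.7, 129.1, 16.1]
orientation: [0.224, 3.13, 0.0]
contact_force: [-3.5, -1.3, 14.6]
opening: 20.7
gripper_force: 31.3
```

Emit:
send_rows:
  series:
    - [[0.9, 0, 0, 0.0005, 0, 0, 0], [0.9, 0, 0, 0.001, 0, 0, 0], [0.9, 0, 0, 0.001, 0, 0, 0]]

```text
time_s: 18.63
ee_pos: [503.7, 129.1, 16.0]
orientation: [0.224, 3.13, 0.0]
contact_force: [-6.4, -1.5, 27.9]
opening: 20.8
gripper_force: 32.8
```

Contact is at 16.1 mm, exactly as expected. Backing off and releasing narrowly.

Emit:
send_rows:
  series:
    - [[0.9, 0, 0, -0.0015, 0, 0, 0], [0.8, 0, 0, -0.002, 0, 0, 0], [0.7, 0, 0, -0.002, 0, 0, 0], [0.68, 0, 0, -0.002, 0, 0, 0], [0.68, 0, 0, -0.002, 0, 0, 0], [0.68, 0, 0, -0.002, 0, 0, 0], [0.68, 0, 0, -0.01, 0, 0, 0], [0.68, 0, 0, -0.04, 0, 0, 0], [0.68, 0, 0, -0.08, 0, 0, 0], [0.68, 0, 0, -0.12, 0, 0, 0]]

```text
time_s: 19.47
ee_pos: [502.6, 129.0, 135.4]
orientation: [0.225, 3.133, -0.001]
contact_force: [0.9, 0.4, -0.2]
opening: 27.1
gripper_force: 0.0
```

Run:
```python
from h import *
im=ortho("top",cv2.imread("pics/top0.png"),590,-180,110,100,85,4)
hsv=cv2.cvtColor(im,cv2.COLOR_BGR2HSV); g=cv2.cvtColor(im,cv2.COLOR_BGR2GRAY)
q=im[190:210,190:260]; print("carton top gray approx",[int(g[r,c]) for r,c in((150,180),(200,200),(220,260),(250,200),(60,60),(350,400))])
for th in(208,215,222):
    m=cv2.morphologyEx((g>th).astype(np.uint8),cv2.MORPH_OPEN,np.ones((9,9)))
    c=max(cv2.findContours(m,0,2)[0],key=cv2.contourArea);r=cv2.minAreaRect(c);b=cv2.boxPoints(r)
    print(th,np.round(np.array(r[1])/4,1),r[2],"centre",590-r[0][1]/4,-180-r[0][0]/4,np.c_[590-b[:,1]/4,-180-b[:,0]/4].round(0).tolist())
cv2.imwrite("pics/cart.png",np.hstack([im,ortho("side",cv2.imread("pics/side0.png"),590,-180,85,100,85,4)]))
o=env.get_obs();print(o["joints"],o["ee_pos"])
```

```text
carton top gray approx [192, 193, 191, 194, 162, 187]Traceback (most recent call last):
  File "<stdin>", line 7, in <module>
ValueError: max() iterable argument is empty
```

Run:
```python
from h import *
T=cv2.imread("pics/top0.png");S=cv2.imread("pics/side0.png")
a=np.hstack([ortho("top",T,590,-180,100,75,85,4),ortho("side",S,590,-180,100,75,85,4)])
b=np.hstack([ortho("side",S,610,-180,100,75,0,4),ortho("top",T,590,-180,100,75,0,4)])
a=np.vstack([a,b])
for k in range(0,800,40):
    for r in(0,300): cv2.line(a,(k,r),(k,r+6),(0,0,255),1)
for k in range(0,600,40):
    for c in(0,400): cv2.line(a,(c,k),(c+6,k),(0,0,255),1)
cv2.imwrite("pics/cart.png",cv2.convertScaleAbs(a,alpha=1.6,beta=-130))
```

```text
(no output)
```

View pics/cart.png

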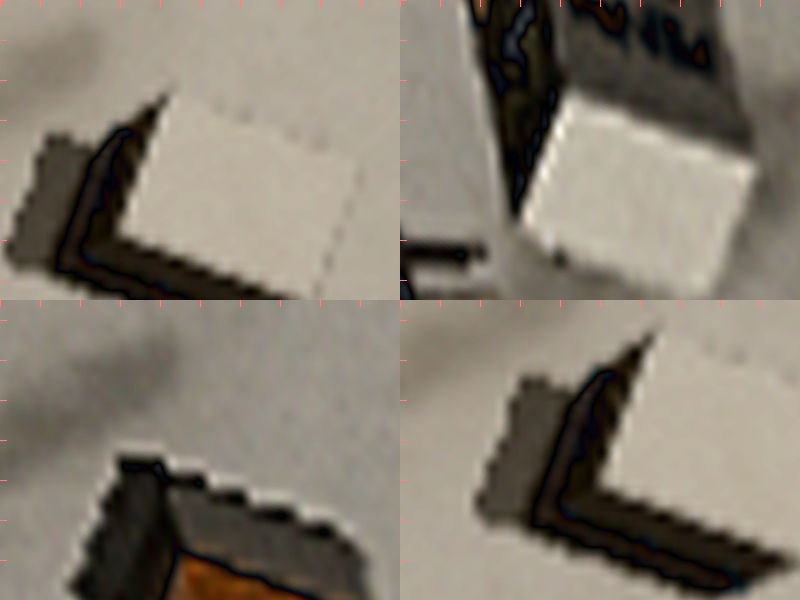

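The rectified carton top corners agree between the two views at z = 85 (top-left panel: (170,92), (362,168), (312,297), (118,238)). That gives a centre of about (541,-240) with the long side at 70°. I'll grasp across the 39 mm side with tool yaw -20°.

Run:
```python
from h import *
goto(541,-240,130)
o=env.get_obs();print(o["joints"])
```

```text
shift [-0.0906 -0.3597  0.0056] turn [0. 0. 0.] rows 9.0
[ 0.1241  0.4691  1.9201 -0.0007  0.7523 -1.3031]
```

Emit:
send_rows:
  series:
    - [[0, -0.09, -0.36, 0.0, 0, 0, 1.25], [0, -0.09, -0.36, 0.0, 0, 0, 1.25], [0, -0.09, -0.36, 0.0, 0, 0, 1.25], [0, -0.09, -0.36, 0.0, 0, 0, 1.25], [0, -0.09, -0.36, 0.0, 0, 0, 1.25], [0, -0.09, -0.36, 0.0, 0, 0, 1.25], [0, -0.09, -0.36, 0.0, 0, 0, 1.25], [0, -0.09, -0.36, 0.0, 0, 0, 1.25], [0, -0.09, -0.36, 0.0, 0, 0, 1.25], [0, -0.09, -0.36, 0.0, 0, 0, 1.25]]

```text
time_s: 20.3
ee_pos: [541.5, -246.2, 134.8]
orientation: [2.025, 2.396, 0.002]
contact_force: [-1.0, 0.5, 0.9]
opening: 85.8
gripper_force: 0.0
```

Emit:
send_rows:
  series:
    - [[0, 0, 0, 0, 0, 0, 0.52], [0, 0, 0, 0, 0, 0, 0.52], [0, 0, 0, 0, 0, 0, 0.52], [0, 0, 0, 0, 0, 0, 0.52], [0, 0, 0, 0, 0, 0, 0.52], [0, 0, 0, 0, 0, 0, 0.52], [0, 0, 0, 0, 0, 0, 0.52]]

```text
time_s: 20.88
ee_pos: [541.1, -240.0, 134.6]
orientation: [2.562, 1.815, 0.003]
contact_force: [0.0, -0.2, 0.9]
opening: 85.8
gripper_force: 0.0
```

Run:
```python
from h import *
goto(541,-240,36,-20)
o=env.get_obs();print(o["joints"])
```

```text
shift [-0.0001 -0.0003  0.0986] turn [ 0.0025 -0.0007  0.0106] rows 3.0
[-0.5295  0.5553  1.7432  0.0015  0.8408 -0.1921]
```

Emit:
send_rows:
  series:
    - [[0, 0, -0.001, 0.02, 0, 0, 0.01], [0, 0, -0.001, 0.05, 0, 0, 0.01], [0, 0, -0.001, 0.08, 0, 0, 0.01], [0, 0, -0.001, 0.095, 0, 0, 0.01], [0, 0, -0.001, 0.0985, 0, 0, 0.01], [0, 0, -0.001, 0.0985, 0, 0, 0.01]]
  grip_force: 30

```text
time_s: 21.38
ee_pos: [540.1, -239.5, 35.1]
orientation: [-2.574, -1.8, -0.002]
contact_force: [0.6, -0.0, 0.2]
opening: 85.4
gripper_force: 0.0
```

Emit:
send_rows:
  series:
    - [[0.3, 0, 0, 0, 0, 0, 0], [0.45, 0, 0, 0, 0, 0, 0], [0.5, 0, 0, 0, 0, 0, 0], [0.6, 0, 0, 0, 0, 0, 0], [0.75, 0, 0, 0, 0, 0, 0], [0.75, 0, 0, 0, 0, 0, 0], [0.75, 0, 0, 0, 0, 0, 0], [0.75, 0, 0, 0, 0, 0, 0]]

```text
time_s: 22.05
ee_pos: [540.8, -240.0, 36.8]
orientation: [2.574, 1.797, 0.004]
contact_force: [-0.9, 0.4, 7.2]
opening: 37.6
gripper_force: 35.6
```

Gripped (37.6 mm). Lifting and moving to the tray.

Emit:
send_rows:
  series:
    - [[0.75, 0, 0, -0.01, 0, 0, 0], [0.75, 0, 0, -0.04, 0, 0, 0], [0.75, 0, 0, -0.08, 0, 0, 0], [0.75, 0, 0, -0.11, 0, 0, 0], [0.75, 0, 0, -0.12, 0, 0, 0], [0.75, 0, 0, -0.12, 0, 0, 0]]

```text
time_s: 22.55
ee_pos: [540.9, -240.1, 159.2]
orientation: [2.571, 1.794, 0.007]
contact_force: [0.4, -0.5, -0.1]
opening: 37.7
gripper_force: 34.9
```

Run:
```python
from h import *
goto(504,191.3,158,-98.3)
o=env.get_obs();print(o["joints"])
```

```text
shift [ 0.3922 -0.1835 -0.0003] turn [ 0.0066 -0.005   1.3635] rows 11.0
[-0.5299  0.5222  1.7251  0.0015  0.8867 -0.1787]
```

Emit:
send_rows:
  series:
    - [[0.75, 0.02, -0.009, 0, 0, 0, 0.07], [0.75, 0.05, -0.023, 0, 0, 0, 0.18], [0.75, 0.085, -0.04, 0, 0, 0, 0.3], [0.75, 0.12, -0.056, 0, 0, 0, 0.42], [0.75, 0.155, -0.072, 0, 0, 0, 0.54], [0.75, 0.19, -0.089, 0, 0, 0, 0.66], [0.75, 0.225, -0.105, 0, 0, 0, 0.78], [0.75, 0.26, -0.122, 0, 0, 0, 0.9], [0.75, 0.295, -0.138, 0, 0, 0, 1.02], [0.75, 0.325, -0.152, 0, 0, 0, 1.14]]

```text
time_s: 23.38
ee_pos: [508.9, 115.6, 154.4]
orientation: [3.136, 0.177, 0.0]
contact_force: [-0.0, -0.7, -1.0]
opening: 37.9
gripper_force: 34.8
```

Run:
```python
from h import *
goto(504,191.3,158,-98.3)
```

```text
shift [ 0.0037 -0.0757 -0.0036] turn [ 0.0003 -0.0002  0.2578] rows 3.0
```

Emit:
send_rows:
  series:
    - [[0.75, 0.001, -0.025, 0, 0, 0, 0.1], [0.75, 0.002, -0.05, 0, 0, 0, 0.19], [0.75, 0.003, -0.066, 0, 0, 0, 0.24], [0.75, 0.004, -0.074, 0, 0, 0, 0.25], [0.75, 0.004, -0.074, 0, 0, 0, 0.25], [0.75, 0.004, -0.074, 0, 0, 0, 0.25]]

```text
time_s: 23.88
ee_pos: [505.0, 187.4, 154.9]
orientation: [3.135, -0.203, 0.002]
contact_force: [-0.1, -0.6, -0.3]
opening: 37.6
gripper_force: 34.8
```

Run:
```python
from h import *
goto(504,191.3,75,-98.3)
```

```text
shift [-0.0016 -0.0037  0.0799] turn [ 0.0004 -0.0013  0.0156] rows 2.0
```

Emit:
send_rows:
  series:
    - [[0.75, -0.0015, -0.0037, 0.01, 0, 0, 0.0155], [0.75, -0.0015, -0.0037, 0.03, 0, 0, 0.0155], [0.75, -0.0015, -0.0037, 0.055, 0, 0, 0.0155], [0.75, -0.0015, -0.0037, 0.074, 0, 0, 0.0155], [0.75, -0.0015, -0.0037, 0.08, 0, 0, 0.0155], [0.75, -0.0015, -0.0037, 0.08, 0, 0, 0.0155]]

```text
time_s: 24.38
ee_pos: [503.8, 190.8, 73.9]
orientation: [3.132, -0.232, -0.001]
contact_force: [0.0, -0.8, 0.3]
opening: 37.7
gripper_force: 34.8
```

Run:
```python
from h import *
goto(504,191.3,44,-98.3)
```

```text
shift [ 0.0001 -0.0006  0.0299] turn [ 0.0011  0.0006 -0.0032] rows 1.0
```

Emit:
send_rows:
  series:
    - [[0.75, 0, -0.0005, 0.008, 0, 0, -0.003], [0.75, 0, -0.0005, 0.016, 0, 0, -0.003], [0.75, 0, -0.0005, 0.024, 0, 0, -0.003], [0.75, 0, -0.0005, 0.028, 0, 0, -0.003], [0.75, 0, -0.0005, 0.028, 0, 0, -0.003], [0.75, 0, -0.0005, 0.028, 0, 0, -0.003]]

```text
time_s: 24.88
ee_pos: [504.6, 192.2, 47.6]
orientation: [3.133, -0.226, 0.004]
contact_force: [1.1, -0.1, 0.2]
opening: 37.6
gripper_force: 34.8
```

Emit:
send_rows:
  series:
    - [[0.75, 0, 0, 0.0007, 0, 0, 0], [0.75, 0, 0, 0.0014, 0, 0, 0], [0.75, 0, 0, 0.002, 0, 0, 0], [0.75, 0, 0, 0.002, 0, 0, 0]]

```text
time_s: 25.22
ee_pos: [504.6, 192.2, 45.8]
orientation: [-3.133, 0.226, -0.004]
contact_force: [0.3, -0.1, -0.5]
opening: 37.6
gripper_force: 34.8
```

Emit:
send_rows:
  series:
    - [[0.75, 0, 0, 0.0007, 0, 0, 0], [0.75, 0, 0, 0.0014, 0, 0, 0], [0.75, 0, 0, 0.002, 0, 0, 0], [0.75, 0, 0, 0.002, 0, 0, 0]]

```text
time_s: 25.55
ee_pos: [504.6, 192.2, 43.5]
orientation: [3.133, -0.226, 0.004]
contact_force: [-0.4, 0.4, -0.6]
opening: 37.6
gripper_force: 34.8
```

Emit:
send_rows:
  series:
    - [[0.75, 0, 0, 0.0005, 0, 0, 0], [0.75, 0, 0, 0.001, 0, 0, 0], [0.75, 0, 0, 0.001, 0, 0, 0]]

```text
time_s: 25.8
ee_pos: [504.6, 192.2, 42.8]
orientation: [-3.133, 0.226, -0.004]
contact_force: [-0.7, -0.7, 1.6]
opening: 37.7
gripper_force: 35.1
```

Contact came at 42.8 mm, as expected. Releasing and going up.

Emit:
send_rows:
  series:
    - [[0.6, 0, 0, 0, 0, 0, 0], [0.55, 0, 0, 0, 0, 0, 0], [0.5, 0, 0, 0, 0, 0, 0], [0.45, 0, 0, 0, 0, 0, 0], [0.45, 0, 0, 0, 0, 0, 0], [0.45, 0, 0, -0.02, 0, 0, 0], [0.45, 0, 0, -0.05, 0, 0, 0], [0.45, 0, 0, -0.09, 0, 0, 0], [0.45, 0, 0, -0.13, 0, 0, 0], [0.45, 0, 0, -0.17, 0, 0, 0]]

```text
time_s: 26.63
ee_pos: [503.7, 192.1, 214.4]
orientation: [3.133, -0.226, 0.003]
contact_force: [1.6, 1.1, -0.7]
opening: 46.5
gripper_force: 0.0
```

Emit:
send_rows:
  series:
    - [[0.45, 0, 0.15, -0.03, 0, 0, 0], [0.45, 0, 0.15, -0.03, 0, 0, 0], [0.45, 0, 0.15, -0.03, 0, 0, 0], [0.45, 0, 0.3, -0.03, 0, 0, 0], [0.45, 0, 0.3, -0.03, 0, 0, 0], [0.45, 0, 0.3, -0.03, 0, 0, 0], [0.45, 0, 0.3, -0.03, 0, 0, 0], [0.45, 0, 0.3, -0.03, 0, 0, 0]]

```text
time_s: 27.3
ee_pos: [460.3, -108.9, 242.9]
orientation: [3.132, -0.231, 0.005]
contact_force: [-0.0, -0.4, -0.0]
opening: 46.9
gripper_force: 0.0
```

Run:
```python
from h import *
f=lambda im,x0,y0,w,h,W,H: cv2.resize(im[y0:y0+h,x0:x0+w],(W,H),interpolation=cv2.INTER_CUBIC)
t=eyes.grab_frame("top")[:,:,::-1];s=eyes.grab_frame("side")[:,:,::-1]
cv2.imwrite("pics/top9.png",t);cv2.imwrite("pics/side9.png",s)
cv2.imwrite("pics/fin.png",np.vstack([np.hstack([f(t,130,155,100,87,400,350),f(s,270,150,100,87,400,350)]),np.hstack([f(t,130,110,266,166,400,250),f(s,110,140,266,166,400,250)])]))
```

```text
(no output)
```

View pics/fin.png

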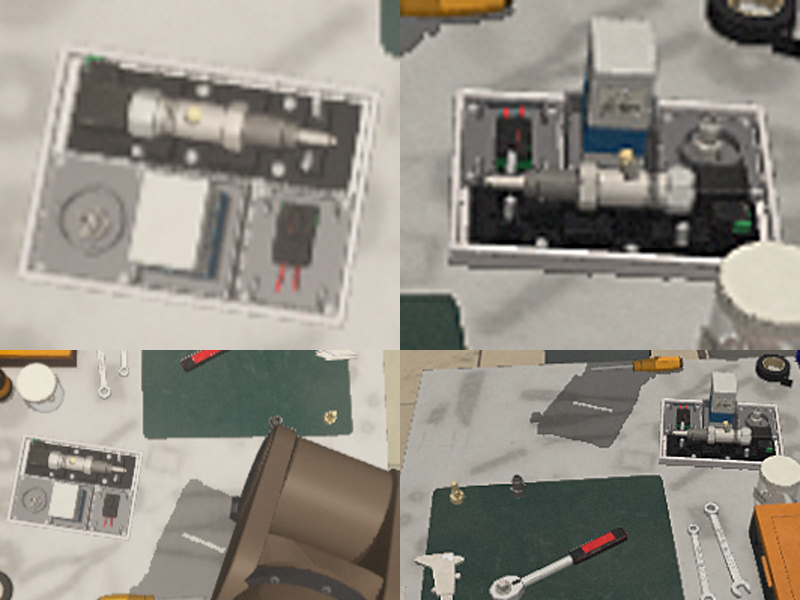

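The final views show every part in place:
- **Injector:** seated, with its tip between the fork prongs at (310,132).
- **Short nut:** standing in the well at (93,218).
- **Carton:** upright in the middle pocket.
- **Plug:** flat in the notched pocket at (295,235).
- **Left alone:** the dark nut and the brass fitting still stand on the mat.

The robot is clear of everything, so I'm handing in.

```bash
python3 -c "
from workcell import workorder
print(workorder.hand_in())"
```

```text
the job is handed in; nothing more can be done
None
```

The tray is made up and handed in at about 27 s: the injector is home in the cradle with its tip in the fork, the short nut is in the well, the plug is flat in its pocket and the carton is upright. The long nut and brass fitting were left standing; the hand-in call returned no verdict.

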